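# Tip the slide carton over onto the staining tray

### The arm

A 7-joint arm with a two-finger parallel gripper is mounted at the origin on a cart in front of the work surface, level with it; the furniture and walls round the work are solid. World frame = base frame: x ahead of the robot, y to its left, z up, the work surface at z = 0. Lengths are in m, angles in degrees, forces in N, time in s.
With the tool pointing down it reaches from about 0.4 to 0.85 m from the base axis. Payload 10.4 kg.
Tool frame: the origin (TCP) lies midway between the tips of the shut fingers; the grasp point (between the pads) lies behind it (r.tcp_to_grasp is the z of the grasp point in the tool frame, in m); z points along the fingers, y is the direction in which the jaws open and shut (so a half turn about z gives the same grasp; the last joint's range is limited). The gripper opens to 85 mm and grips with 20 to 120 N. Pads are 22 mm wide; open, the fingers measure 114 mm over their backs; the gripper's body (76 mm by 85 mm) begins 54 mm behind the grasp point. The pads swing forward as they close: fully open they stand 13 mm farther back than shut.
Start: joints at [-76.639, 19.034, -3.707, 83.658, 1.238, 77.344, -5.071], TCP at [0.158, 0.605, 0.231] pointing down, gripper open.
Joint ranges: [-148.97, 148.97], [-28.65, 121.19], [-84.17, 76.75], [9.2, 138.47], [-72.65, 252.65], [3.7, 117.97], [-149.18, 149.18]. Speed limits (degrees/s): [127.2, 127.2, 159.86, 159.86, 180, 180, 180].

### API

Orientations are given as a 3x3 rotation matrix whose columns are the frame's x, y, z axes.
In Python, from rig import r gives the robot as it stands. The module is installed in compiled form; this text tells all that it offers.
- The arm moves only by the tool apply_moves, never from a script. Its argument "commands" is a list of rows, each a list of 6 numbers: the shift along the world's x, y, z in units of 25 mm (1.0 is 25 mm), then the turn, a rotation vector about the world's x, y, z in units of 6 degrees (1.0 is 6 degrees). A call has 1 to 12 rows; each row is the pose to reach, as a shift and turn from the pose measured when the call began; what a row does not reach only later rows make up. A row lasts 1/12 s, in which the tool goes at most 41.7 mm and 7.16 degrees, less where a joint would pass 70% of its speed; a pose out of reach is approached as far as the arm can. A call with a gripper value outside its range is refused whole. "gripper" is the opening, from 0 (shut) to 1 (fully open), set as the call begins (left out, the last holds). The fingers move at their own pace and stop on an object; the grip force is fixed at half the most. Time passes only in rows, so rows that repeat a pose let the fingers close. It gives the time, the measured TCP pose, the force and the opening at its end, in the units of the state.
- r.get_state(): the state, without advancing time (a new reading comes with each control period).
- r.snapshot(name): name is "side" or "top"; returns the picture (384x512x3 uint8, blue, green, red); there is no depth.
- r.camera_info(name): a dict with "K" (3x3 intrinsics, pixels), "k1" (the pictures are not rectified: a ray, as slopes to the right and down, at radius r is drawn at 1 + k1 r^2 times it, then the intrinsics apply), "rvec" (rotation vector, rad) and "tvec" (3), from world to camera coordinates, as OpenCV has them. Camera axes: x right, y down, z forward; pixel columns grow to the right and rows downward; lengths in m; the calibration is good to about 2 mm. A picture is of the moment at which its call begins. camera_info takes no time and is no camera call.
- r.hand_in(): hands the job in, once; it reports no verdict.
The state is a dict: "clock": time; "q": joint angles; "qd": joint speeds; "joint_torque": joint torques, N m; "ee_pos": TCP position; "orientation": TCP orientation; "contact_force": force on the tool from outside, world axes, zero at the start; "wrist_torque": the same for the moment, N m; "grip_width": opening from 0.0 (shut) to 1.0 (fully open).
Only numpy, scipy, OpenCV 4.12 (cv2) and the standard library are available. Lean on these libraries where they do the work, as an engineer would, in place of code of your own. Each camera call takes 0.05 s, during which the arm holds its last target. There are 200 camera calls.

### The job

Lay the green-striped carton of microscope slides down on the staining tray beside it. It stands on end just in front of the tray's front rim: without picking it up, push it high up from the robot's side so that its foot catches on the low rim and it tips over away from the robot, and comes to rest on the tray, printed top face up and lengthwise straight across the tray. Leave the red-striped carton standing where it is.

Things in the scene. Friction and masses are not known exactly. Their poses are not given: they have to be found in the camera images.
- tray: Fixed ribbed aluminium tray, 170 (x) by 300 (y) mm; origin: centre of its underside, on the worktop; z up. Front edge (the robot's side) at own x = -85 mm, along y; +x points away from the robot (turned up to 0.3 rad). A 2 mm thick rim all round, 12 mm high, is the low stop; inside, ribs along y every 22 mm rise to 7 mm. What lies over the front rim rests about 5 degrees off level: fine.
- slide_carton: White carton, green stripe, 60x83x34 mm (own x,y,z), 0.14-0.28 kg. Origin: centre of its 60x83 underside; +z to the printed top face. Starts on end: own y up, 83 tall, foot 34 deep, origin 41.5 mm high, underside 2-8 mm from the tray's front edge and square to it within 3 deg, top face to the robot; 75 mm left or right of the edge's middle. Falls on by itself beyond 22 deg of lean.
- red_carton: White carton with a red stripe, 47 x 71 x 60 mm (own x, y, z), loose bystander, standing on end in the same way on the other side of the middle: own y up, 71 mm tall, 47 mm wide along the tray's edge, 60 mm deep. Origin: centre of its underside, the face towards the tray, 35.5 mm above the worktop.
- carton_foot (a point): Middle of the lower end (60 x 34 mm face) of the green-striped carton, on which it stands at the start: height 0 then, about 28 mm when it lies over the tray's rim.
Things that resemble listed ones, but are neither listed nor needed, are in the scene too. What is shaped like the slide_carton but orange or turquoise is not meant.

How it is judged:
By the outcome, as a careful person would: the job done as asked, in the order asked, and still so for the second after the job is handed in, with the robot touching nothing.
It also fails if it takes over 32 s, if anything falls off the work surface, if the arm or the gripper's body presses on something with over 40 N, if the wrist force passes 120 N, or if a joint passes its speed limit or range.

## Working session

There is one attempt and no reset: what is moved stays moved. The work goes in short steps, Python scripts to look and compute and a tool call to move; the robot and the scene stay as the last step left them, time stands still between calls to the robot, and variables do not carry over. Pictures are saved under pics/ and viewed, about 8 in all and at most 12, crops included, and the job is handed in when it is done.

Besides the shell and the picture viewer there is one more tool, called after "Request:" in YAML: its name, and indented under it one key for each argument. apply_moves: Moves the arm, as the interface text tells. Its arguments: {"type":"object","properties":{"commands":{"type":"array"},"gripper":{"type":"number"}},"required":["commands"]}

```bash
mkdir -p pics; cat > h.py <<'E'
import numpy as np,cv2
from rig import r
def cam(n):
    c=r.camera_info(n);R=cv2.Rodrigues(np.array(c["rvec"],float))[0];t=np.array(c["tvec"],float).ravel()
    return np.array(c["K"]),c["k1"],R,t
def ray(n,u,v):
    K,k,R,t=cam(n);p=cv2.undistortPoints(np.array([[[u,v]]],float),K,np.array([k,0,0,0.]))[0,0]
    return -R.T@t,R.T@np.array([p[0],p[1],1])
def onz(n,u,v,z):
    o,d=ray(n,u,v);return o+d*(z-o[2])/d[2]
def proj(n,P):
    K,k,R,t=cam(n);return cv2.projectPoints(np.array(P,float).reshape(-1,1,3),cv2.Rodrigues(R)[0],t,K,np.array([k,0,0,0.]))[0].reshape(-1,2)
def tri(u1,u2):
    a,d=ray("top",*u1);b,e=ray("side",*u2)
    s=np.linalg.lstsq(np.c_[d,-e],b-a,rcond=None)[0];p,q=a+d*s[0],b+e*s[1];return (p+q)/2,np.linalg.norm(p-q)
E
python3 - <<'E'
from h import *
for n in("top","side"):
    cv2.imwrite(f"pics/{n}0.png",r.snapshot(n)); K,k,R,t=cam(n);print(n,-R.T@t,R[2],K[0,0],k)
s=r.get_state();print(s["clock"],s["ee_pos"],s["orientation"],r.tcp_to_grasp)
E
```

```text
top [0.37974986 0.1421494  0.97275579] [ 0.20269968  0.00261563 -0.97923746] 375.43639572654916 -0.008177061648510115
side [ 0.20855601 -0.60092602  0.39834703] [ 0.41166331  0.8354861  -0.36400042] 375.44558874568537 -0.015404247153244966
0.1 [0.15806186 0.60432579 0.23059713] [[-9.67463932e-01  2.53008832e-01 -2.64898152e-04]
 [ 2.53008963e-01  9.67463096e-01 -1.27376907e-03]
 [-6.59956381e-05 -1.29934724e-03 -9.99999154e-01]] -0.0187
```

View pics/top0.png

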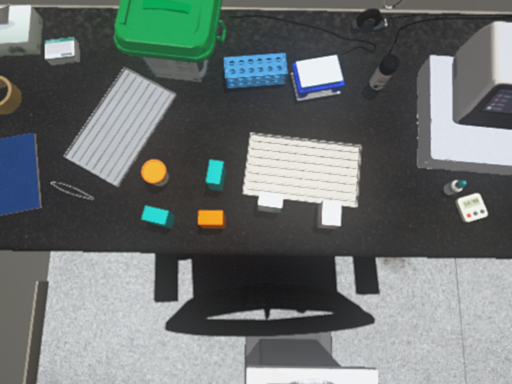

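View pics/side0.png

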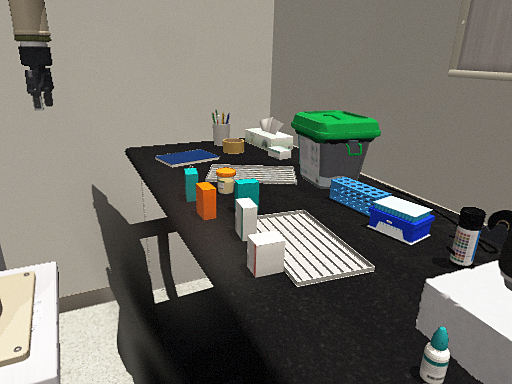

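The white cartons standing at the tray are at top (270,202) and (330,213), which are side (245,219) and (265,253). Look-alikes by shape:
- turquoise at top (157,215) and (215,174)
- orange at top (210,218)
- a white box at top (62,50)

There is also a second tray at top (120,127), which isn't the one meant. I expect the green carton to be top (270,202), since it is shallower and taller. I'll check that in a crop.

```bash
python3 - <<'E'
from h import *
a=cv2.imread("pics/top0.png")[120:240,230:370];b=cv2.imread("pics/side0.png")[185:290,220:380]
a=cv2.resize(a,(560,480),interpolation=cv2.INTER_NEAREST)[:, :]
b=cv2.resize(b,None,fx=4.5,fy=4.5,interpolation=cv2.INTER_NEAREST)
cv2.imwrite("pics/ca.png",a);cv2.imwrite("pics/cb.png",b)
E
```

```text
(no output)
```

View pics/ca.png

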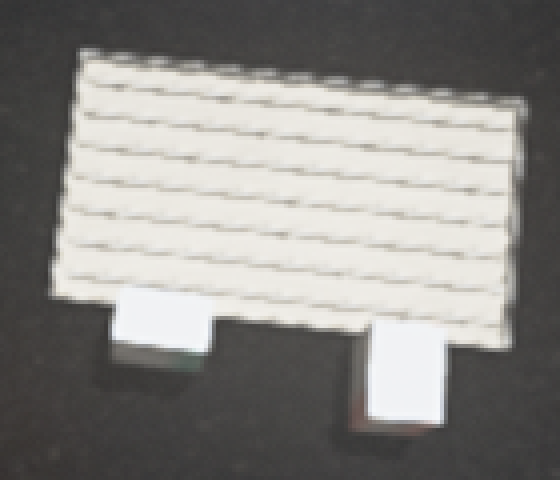

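View pics/cb.png

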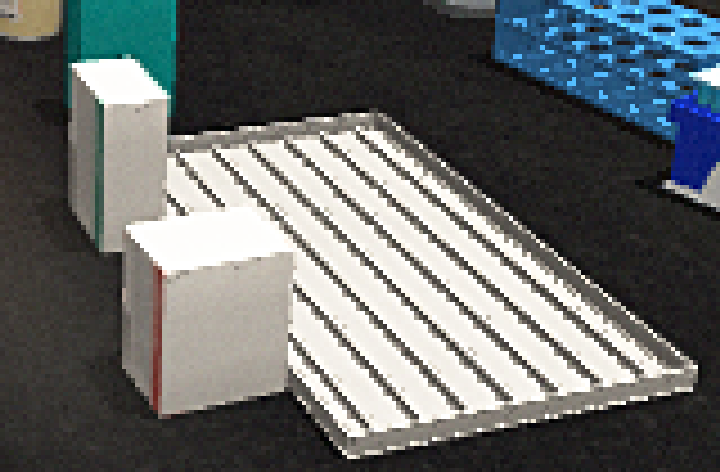

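The crops confirm it. Green-striped carton: top (270,202), side (245,219), shallow and tall. Red-striped carton: top (331,213). Now I'll measure the tray and the carton.

```bash
python3 - <<'E'
from h import *
f=lambda c,z:np.array([onz("top",230+(x-1.5)/4,120+(y-1.5)/4,z) for x,y in c])
T=f([(50,297),(512,350),(525,100),(80,50)],.012);print("tray",T.round(4),[np.linalg.norm(T[i]-T[i-1]).round(3) for i in range(4)],T.mean(0))
for i,j in((0,1),(3,2)):d=T[j]-T[i];print("yaw",np.degrees(np.arctan2(d[0],-d[1])))
im=cv2.imread("pics/top0.png").astype(int)
# carton tops: brighter/bluer than tray
m=((im[...,0]-im[...,2]>=0)&(im.min(2)>215)).astype(np.uint8);m[:185]=0;m[235:]=0;m[:,:240]=0;m[:,365:]=0
for c in cv2.findContours(m,0,1)[0]:
    if cv2.contourArea(c)<50: continue
    b=cv2.boxPoints(cv2.minAreaRect(c));z=.083 if b.mean(0)[0]<300 else .071
    P=np.array([onz("top",*p,z) for p in b]);print("box",b.round(1).tolist(),P.round(4),[np.linalg.norm(P[i]-P[i-1]).round(3) for i in range(4)],P.mean(0))
g=lambda x,y,z:onz("side",220+(x-2)/4.5,185+(y-2)/4.5,z)
for n,c,z in(("g top",[(70,62),(105,103),(168,97),(135,58)],.083),("g foot",[(70,232),(104,250)],0),("r top",[(123,230),(162,275),(293,258),(255,208)],.071),("r foot",[(160,415),(288,388)],0),("tray",[(347,457-22),(697,363),(375,113)],.012)):
    print(n,np.array([g(x,y,z) for x,y in c]).round(4).tolist())
E
```

```text
tray [[ 0.5765  0.1781  0.012 ]
 [ 0.5464 -0.1224  0.012 ]
 [ 0.7169 -0.1379  0.012 ]
 [ 0.7473  0.1618  0.012 ]] [np.float64(0.172), np.float64(0.302), np.float64(0.171), np.float64(0.301)] [0.64677291 0.01988566 0.012     ]
yaw -5.731059883687693
yaw -5.800093666073923
box [[321.0, 223.6999969482422], [322.8999938964844, 199.3000030517578], [341.29998779296875, 200.6999969482422], [339.3999938964844, 225.10000610351562]] [[ 0.4941 -0.0162  0.071 ]
 [ 0.5541 -0.0219  0.071 ]
 [ 0.5514 -0.0668  0.071 ]
 [ 0.4914 -0.0604  0.071 ]] [np.float64(0.044), np.float64(0.06), np.float64(0.045), np.float64(0.06)] [ 0.52276091 -0.04132334  0.071     ]
box [[257.3999938964844, 204.10000610351562], [259.6000061035156, 190.5], [283.1000061035156, 194.1999969482422], [281.0, 207.8000030517578]] [[0.5374 0.1381 0.083 ]
 [0.5711 0.1334 0.083 ]
 [0.5629 0.0762 0.083 ]
 [0.5293 0.0814 0.083 ]] [np.float64(0.057), np.float64(0.034), np.float64(0.058), np.float64(0.034)] [0.55017782 0.107279   0.083     ]
g top [[0.5349, 0.1371, 0.083], [0.5286, 0.0808, 0.083], [0.5601, 0.0757, 0.083], [0.5681, 0.1294, 0.083]]
g foot [[0.5241, 0.1112, 0.0], [0.5318, 0.0862, 0.0]]
r top [[0.4892, -0.023, 0.071], [0.4866, -0.0652, 0.071], [0.5428, -0.0738, 0.071], [0.5513, -0.0269, 0.071]]
r foot [[0.4909, -0.0589, 0.0], [0.5514, -0.0627, 0.0]]
tray [[0.545, -0.119, 0.012], [0.7159, -0.1347, 0.012], [0.7406, 0.1585, 0.012]]
```

Measured values:
- Tray: yaw about -5.7°, sizes 171 by 301 mm, which fits the stated 170 by 300.
- Green carton: top 57 by 34 mm at (0.550, 0.107). Its far face is about 3 mm off the front edge at y≈0.107, and its yaw is about -8°.

Side-view rays agree to about 3 mm. Next I move to a standoff at height, with the jaws part-open along the tray edge (turn +9°).

Request:
apply_moves:
  commands:
    - [1.1,-1.6,0,0,0,0.2]
    - [2.2,-3.2,0,0,0,0.3]
    - [3.3,-4.8,0,0,0,0.4]
    - [4.4,-6.4,0,0,0,0.6]
    - [5.5,-8,0,0,0,0.7]
    - [6.6,-9.6,0,0,0,0.8]
    - [7.7,-11.2,0,0,0,1]
    - [8.8,-12.8,0,0,0,1.2]
    - [9.9,-14.4,0,0,0,1.3]
    - [11,-16,0,0,0,1.4]
    - [12,-17.8,0,0,0,1.5]
    - [13.1,-19.6,0,0,0,1.5]
  gripper: 0.35

```text
clock: 1.1
ee_pos: [0.4387, 0.1885, 0.2305]
orientation: [[-0.995, 0.098, -0.0], [0.098, 0.995, -0.001], [0.0, -0.001, -1.0]]
contact_force: [1.8, 0.5, -1.1]
grip_width: 0.355
```

```bash
python3 - <<'E'
from h import *
s=r.get_state();o=np.array(s["orientation"]);print(s["clock"],s["ee_pos"],o.round(3).tolist(),np.degrees(np.arctan2(o[1,1],o[0,1])),s["contact_force"],s["grip_width"])
E
```

```text
1.1 [0.43873095 0.18849828 0.23051503] [[-0.995, 0.098, -0.0], [0.098, 0.995, -0.001], [0.0, -0.001, -1.0]] 84.3840182795715 [ 1.77824182  0.45869289 -1.05158136] 0.3549106530285597
```

Request:
apply_moves:
  commands:
    - [0.6,-1,0,0,0,0]
    - [1.2,-2,0,0,0,0]
    - [1.9,-3,0,0,0,0]
    - [1.9,-3,-1,0,0,0]
    - [1.9,-3,-2.2,0,0,0]
    - [1.9,-3,-3.4,0,0,0]
    - [1.9,-3,-4.6,0,0,0]
    - [1.9,-3,-5.8,0,0,0]
    - [1.9,-3,-6.6,0,0,0]
    - [1.9,-3,-6.7,0,0,0]
    - [1.9,-3,-6.7,0,0,0]
    - [1.9,-3,-6.7,0,0,0]

```text
clock: 2.1
ee_pos: [0.4869, 0.1137, 0.0641]
orientation: [[-0.995, 0.098, 0.001], [0.098, 0.995, -0.001], [-0.001, -0.001, -1.0]]
contact_force: [0.6, -0.1, 0.7]
grip_width: 0.348
```

```bash
python3 - <<'E'
from h import *
b=r.snapshot("side");a=r.snapshot("top")
A=cv2.resize(a[120:260,220:380],(480,420));B=cv2.resize(b[120:290,170:350],None,fx=2.47,fy=2.47)[:420]
B=cv2.resize(b[150:290,210:320],(330,420));cv2.imwrite("pics/1.png",np.hstack([A,B]))
E
```

```text
(no output)
```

View pics/1.png

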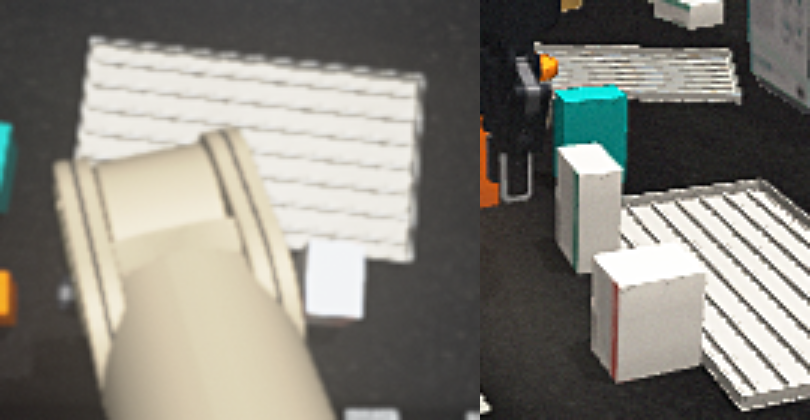

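The crop shows the fingers upright behind the green carton (side crop (520,175)), near its upper half and clear of it. Both cartons still stand. I'll approach and make contact in small steps.

Request:
apply_moves:
  commands:
    - [0.3,-0.03,0,0,0,0]
    - [0.6,-0.06,0,0,0,0]
    - [0.9,-0.09,0,0,0,0]
    - [1.05,-0.1,0,0,0,0]
    - [1.2,-0.12,0,0,0,0]
    - [1.35,-0.13,0,0,0,0]
    - [1.5,-0.15,0,0,0,0]
    - [1.6,-0.16,0,0,0,0]
    - [1.7,-0.17,0,0,0,0]

```text
clock: 2.95
ee_pos: [0.5299, 0.1096, 0.0645]
orientation: [[-0.995, 0.098, 0.002], [0.098, 0.995, -0.0], [-0.002, 0.0, -1.0]]
contact_force: [-0.4, -1.2, 1.1]
grip_width: 0.353
```

```bash
python3 - <<'E'
from h import *
b=r.snapshot("side");print(r.get_state()["contact_force"])
cv2.imwrite("pics/2.png",cv2.resize(b[150:290,200:340],(560,560)))
E
```

```text
[ 0.52447706  0.63780525 -0.45508722]
```

View pics/2.png

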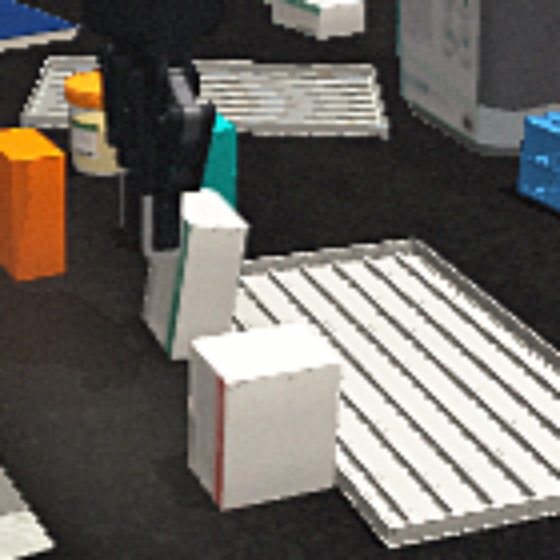

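The fingers touch the upper back of the green carton (crop (165,245)). It has begun to lean toward the tray, and the red one still stands. I'll continue slowly in the same direction.

Request:
apply_moves:
  commands:
    - [0.12,-0.01,0,0,0,0]
    - [0.24,-0.02,0,0,0,0]
    - [0.36,-0.04,0,0,0,0]
    - [0.48,-0.05,0,0,0,0]
    - [0.6,-0.06,0,0,0,0]
    - [0.7,-0.07,0,0,0,0]

```text
clock: 3.5
ee_pos: [0.5482, 0.1078, 0.0647]
orientation: [[-0.995, 0.098, 0.003], [0.098, 0.995, -0.0], [-0.003, 0.0, -1.0]]
contact_force: [-0.2, -0.4, 0.4]
grip_width: 0.349
```

```bash
python3 - <<'E'
from h import *
b=r.snapshot("side");s=r.get_state();print(s["contact_force"],s["ee_pos"])
cv2.imwrite("pics/3.png",cv2.resize(b[150:290,200:340],(560,560)))
E
```

```text
[-0.39977748  0.4046095  -0.49003322] [0.54859162 0.10769567 0.06467846]
```

View pics/3.png

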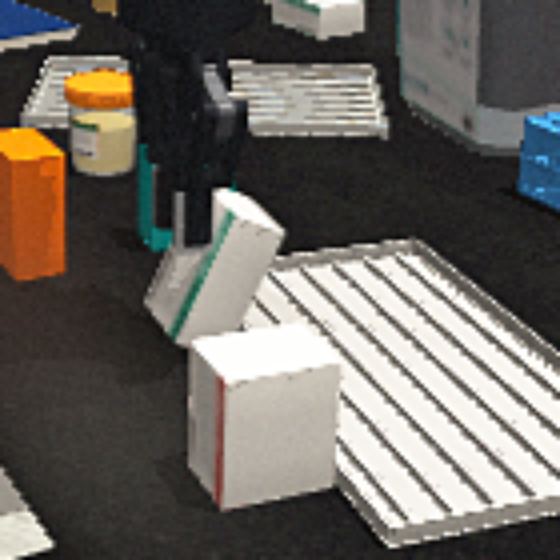

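It now leans about 25° with its foot against the rim. A little more will let it fall.

Request:
apply_moves:
  commands:
    - [0.12,-0.01,0,0,0,0]
    - [0.24,-0.02,0,0,0,0]
    - [0.36,-0.04,0,0,0,0]
    - [0.36,-0.04,0,0,0,0]
    - [0.36,-0.04,0,0,0,0]
    - [0.36,-0.04,0,0,0,0]
    - [0.36,-0.04,0,0,0,0]

```text
clock: 4.13
ee_pos: [0.5575, 0.1067, 0.0647]
orientation: [[-0.995, 0.098, 0.003], [0.098, 0.995, -0.0], [-0.003, 0.0, -1.0]]
contact_force: [-0.3, 0.0, 0.9]
grip_width: 0.348
```

```bash
python3 - <<'E'
from h import *
b=r.snapshot("side");s=r.get_state();print(s["contact_force"],s["ee_pos"])
cv2.imwrite("pics/4.png",cv2.resize(b[150:290,200:340],(560,560)))
E
```

```text
[-0.07089707 -1.31864337  0.69778739] [0.55745327 0.10674456 0.0646622 ]
```

View pics/4.png

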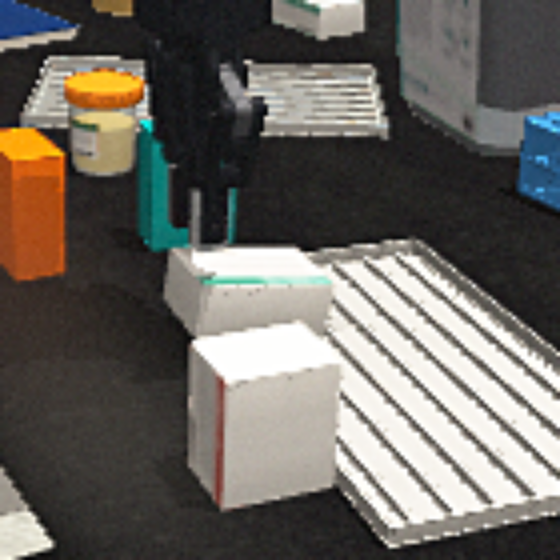

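The carton has fallen onto the tray with its stripe side up (crop (250,265)), and the red one is still standing. I'll raise the arm and back it away for a clear top view.

Request:
apply_moves:
  commands:
    - [0,0,0.6,0,0,0]
    - [0,0,1.6,0,0,0]
    - [0,0,2.8,0,0,0]
    - [0,0,4,0,0,0]
    - [0,0,5,0,0,0]
    - [-0.5,1.4,5.5,0,0,0]
    - [-1,2.8,5.5,0,0,0]
    - [-1.5,4.2,5.5,0,0,0]
    - [-2,5.6,5.5,0,0,0]
    - [-2.5,7,5.5,0,0,0]
    - [-3,8.4,5.5,0,0,0]
    - [-3.5,9.8,5.5,0,0,0]

```text
clock: 5.18
ee_pos: [0.4689, 0.3533, 0.2024]
orientation: [[-0.995, 0.098, 0.003], [0.098, 0.995, 0.0], [-0.003, 0.001, -1.0]]
contact_force: [0.7, 2.0, 0.1]
grip_width: 0.348
```

```bash
python3 - <<'E'
from h import *
b=r.snapshot("side");a=r.snapshot("top")
cv2.imwrite("pics/top5.png",a);cv2.imwrite("pics/side5.png",b)
cv2.imwrite("pics/5.png",np.hstack([cv2.resize(a[120:240,240:370],(433,400)),cv2.resize(b[190:290,230:320],(360,400))]))
E
```

```text
(no output)
```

View pics/5.png

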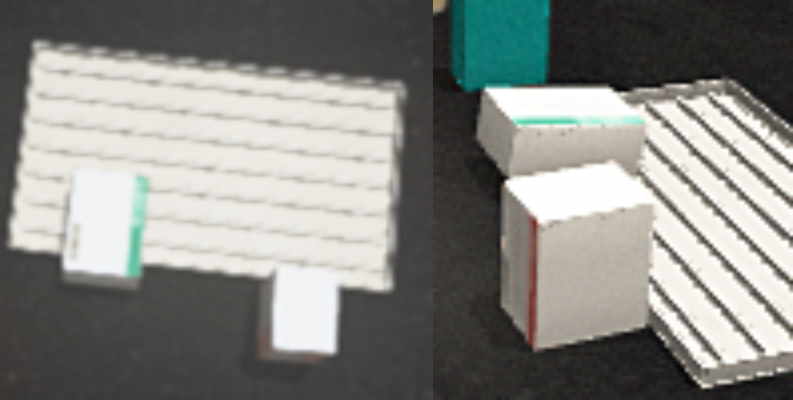

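```bash
python3 - <<'E'
from h import *
a=cv2.imread("pics/top5.png");b=cv2.imread("pics/top0.png")
c=[(75,168,.041),(150,177,.041),(139,278,.046),(62,270,.046)]
P=np.array([onz("top",240+(x-1)/3.333,120+(y-1)/3.333,z) for x,y,z in c]);print(P.round(4),[np.linalg.norm(P[i]-P[i-1]).round(3) for i in range(4)])
for i,j in((3,0),(2,1)):d=P[j]-P[i];print("long axis yaw",np.degrees(np.arctan2(d[1],d[0])))
d=P[1]-P[0];print("end yaw",np.degrees(np.arctan2(d[0],-d[1])))
f=P[2:].mean(0);print("foot top mid",f,"edge x there",0.5765+.1*(f[1]-.1781))
print("red diff",np.abs(a[195:235,316:345].astype(int)-b[195:235,316:345]).mean())
E
```

```text
[[0.6337 0.1269 0.041 ]
 [0.6275 0.0692 0.041 ]
 [0.5475 0.0778 0.046 ]
 [0.5527 0.1358 0.046 ]] [np.float64(0.082), np.float64(0.058), np.float64(0.081), np.float64(0.058)]
long axis yaw -6.262068803241045
long axis yaw -6.173737657968384
end yaw -6.130017750532922
foot top mid [0.5501283  0.10680744 0.046     ] edge x there 0.5693707436779545
red diff 0.549712643678161
```

The carton lies at -6.2° against the tray's -5.7°. Its foot overhangs the rim by about 17 mm, and the red carton is unchanged. I'm handing in.

```bash
python3 -c "
from rig import r
print(r.hand_in())"
```

```text
the job is handed in; nothing more can be done
None
```

I pushed the green-striped carton high on its robot side with the part-open fingers. Its foot caught on the rim and it tipped over onto the tray. I then lifted the arm clear and handed the job in a little after 5 s on the clock.

Last checks, from pictures taken with the arm withdrawn:
- **Green carton:** it lies printed face and stripe up, lengthwise across the tray, about 0.5° off straight (-6.2° against the tray's -5.7°). Its measured size of 58 by 82 mm fits the 60 by 83 mm given.
- **Resting position:** its foot end rests over the front rim with roughly 15–19 mm of overhang. I judged this stable and left it.
- **Red carton:** it still stands where it was; its patch of the top picture is practically unchanged.
- **Forces:** the end-of-move readings stayed around 2 N.

No check failed. The top and side views disagreed by about 3 mm at most on the carton tops and tray. The hidden foot corners from the side view did not match, so I did not use them.

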